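Find the ripe cheese with the sprung-pin tester

TASK

Take the ripeness tester out of its stand and test all four cheeses: press its sprung pin, upright and gently, into the middle of each until the cheese stops giving way, and read how far it sinks; never press so hard that the pin is driven more than half-way (7 mm) back into the tester, because that bruises the cheese. Then leave the tester standing upright by itself in the middle of the one ripe cheese, where the pin sinks in deepest so that the foot is only about 3 mm off the cheese's top, and let go. Leave the jars among the cheeses where they are.

Things in the scene. Friction and masses are not known exactly. Their poses are not given: they have to be found in the camera images.
- tester_grip (a point): Middle of the round black grip (28 mm diameter, 68 mm long) of the hand-held ripeness tester (95 mm tall without its pin, 0.2 kg, round all over). From the bottom: flat steel foot disc (44 mm diameter, 7 mm thick), steel neck (20 mm diameter, 20 mm long), then the grip. This point is 61 mm above the foot's underside, 34 mm below the grip's top end. z points up along the tester.
- tester_foot (a point): Centre of the underside of the tester's foot disc; z up along the tester. A flat-ended steel pin, 8 mm thick, sticks out 14 mm below this point. The pin is sprung: it starts to move back into the tester at about 4 N, then takes 1.5 N more for each mm, 15 mm at most.
- tester_pin (a joint): How far the tester's sprung pin is pushed back into the tester, in m (0 = fully out, 14 mm standing out of the foot; 0.014 = level with the foot).
- stand: Fixed dark wooden stand in which the tester starts upright: 48 mm round, 42 mm high, on a 72 mm round base; origin at the centre of its underside. The tester's foot rests on its top and the pin hangs in its hole; the tester lifts straight out.
- cheese_1_top (a point): Centre of the flat top of one of four alike cheeses: cream rounds, 108 mm diameter, top 36 mm above the table, z up, fixed, in low wooden boxes (116 mm diameter, 20 mm high). Under the pin the middle of a cheese gives way at about 3 N, then stops, and the dent stays: after 11 mm in the ripe one, 5 mm in the half-ripe one, 2 mm in the two unripe ones. Which is which changes and cannot be seen.
- cheese_2_top (a point): Centre of the flat top of another of the four cheeses: same size and look, same behaviour as told for cheese_1. Only the round spot of 26 mm diameter in the middle of each top gives way; the cheese around it does not. Left standing in the ripe one, the tester's foot stays about 3 mm above the top.
- cheese_3_top (a point): Centre of the flat top of another of the four cheeses: same size and look, same behaviour as told for cheese_1. Only the round spot of 26 mm diameter in the middle of each top gives way; the cheese around it does not. Left standing in the ripe one, the tester's foot stays about 3 mm above the top.
- cheese_4_top (a point): Centre of the flat top of another of the four cheeses: same size and look, same behaviour as told for cheese_1. Only the round spot of 26 mm diameter in the middle of each top gives way; the cheese around it does not. Left standing in the ripe one, the tester's foot stays about 3 mm above the top.
- jar_pickle: Amber glass jar with black lid, 72 mm diameter, 95 mm high, loose, standing among the cheeses; its place changes; origin at the centre of its underside. To be left alone.
- jar_small: Small amber jar with black lid, 44 mm diameter, 50 mm high, loose, among the cheeses; origin at the centre of its underside. To be left alone.
- jar_jam: Small clear jar with white lid, 48 mm diameter, 55 mm high, loose, among the cheeses; origin at the centre of its underside. To be left alone.
- spot_a (a joint): Depth of the dent in the middle of one of the four cheeses, in m (0 = untouched, level top; grows as the spot is pressed down, and stays). It is not told which cheese this letter belongs to: that changes from start to start.
- spot_b (a joint): Depth of the dent in the middle of one of the four cheeses, in m (0 = untouched, level top; grows as the spot is pressed down, and stays). It is not told which cheese this letter belongs to: that changes from start to start.
- spot_c (a joint): Depth of the dent in the middle of one of the four cheeses, in m (0 = untouched, level top; grows as the spot is pressed down, and stays). It is not told which cheese this letter belongs to: that changes from start to start.
- spot_d (a joint): Depth of the dent in the middle of one of the four cheeses, in m (0 = untouched, level top; grows as the spot is pressed down, and stays). It is not told which cheese this letter belongs to: that changes from start to start.
Not all that is in view belongs to the job. What is shaped like the part that bears cheese_3_top but blue, pink or turquoise is not meant.

How it is judged:
On the way, in this order (a step that is already met when the one before it is completed fails the run):
1. the tester is lifted out of its stand (height (world z) of tester_foot above 0.062 m), for 0.2 s.
2. all four cheeses have been tested: each is dented in the middle by more than 1 mm, the half-ripe and the ripe one by more than 3 mm (value of joint each of spot_a, spot_b above 0.003 m and value of joint each of spot_c, spot_d above 0.001 m), for 0.1 s.
At the end, for the whole second after the job is handed in: The tester stands upright (within 0.15 rad), released and at rest, in the middle of the ripe cheese (foot centre within 12 mm of the cheese's centre), with its pin sunk in so that the foot's underside is at most 5.5 mm above the cheese's top (the other cheeses do not let it that deep) (((z of tester_foot in the frame of cheese_1_top between -0.003 and 0.0055 m and horizontal distance between tester_foot and cheese_1_top below 0.012 m) or (z of tester_foot in the frame of cheese_2_top between -0.003 and 0.0055 m and horizontal distance between tester_foot and cheese_2_top below 0.012 m) or (z of tester_foot in the frame of cheese_3_top between -0.003 and 0.0055 m and horizontal distance between tester_foot and cheese_3_top below 0.012 m) or (z of tester_foot in the frame of cheese_4_top between -0.003 and 0.0055 m and horizontal distance between tester_foot and cheese_4_top below 0.012 m)) and angle between tester_foot's own z axis and vertical below 0.15 rad and linear speed of tester below 0.02 m/s and contact force between the fingers and tester below 0.1 N); the robot touches nothing.
It fails at once if the pin is pushed more than 7 mm back into the tester (pressed too hard, about 15 N: the cheese is bruised) (value of joint tester_pin above 0.007 m).
It fails at once if the tester's foot is pressed on a cheese with more than 25 N (contact force between tester and cheese_1 above 25 N or contact force between tester and cheese_2 above 25 N or contact force between tester and cheese_3 above 25 N or contact force between tester and cheese_4 above 25 N).
It fails at once if the gripper presses on a cheese (contact force between the fingers and cheese_1 above 2 N or contact force between the fingers and cheese_2 above 2 N or contact force between the fingers and cheese_3 above 2 N or contact force between the fingers and cheese_4 above 2 N).
It fails at once if a bystanding jar is moved more than 30 mm (distance of any of jar_pickle, jar_small, jar_jam from where it was at the start of the episode above 0.03 m).
It also fails if it takes over 64 s, if anything falls off the work surface, if the arm or the gripper's body presses on something with over 40 N, if the wrist force passes 120 N, or if a joint passes its speed limit or range.

ROBOT

A 6-joint arm with a two-finger parallel gripper is mounted at the origin on the work surface. World frame = base frame: x ahead of the robot, y to its left, z up, the work surface at z = 0. Lengths are in m, angles in rad, forces in N, time in s.
With the tool pointing down it reaches from about 0.25 to 0.725 m from the base axis. Payload 4 kg.
Tool frame: the origin (TCP) lies at the centre of the arm's flange, where the gripper is bolted on; the fingertips stand 173 mm ahead of it and the grasp point (between the pads) lies 155 mm ahead of it; z points along the fingers, y is the direction in which the jaws open and shut (so a half turn about z gives the same grasp; the last joint's range is limited). The gripper opens to 85 mm and grips with 20 to 120 N. Pads are 22 mm wide; open, the fingers measure 114 mm over their backs; the gripper's body (76 mm by 85 mm) begins 54 mm behind the grasp point. The pads swing forward as they close: fully open they stand 13 mm farther back than shut.
Start: joints at [1.237, 0.241, 0.005, 1.335, 0, 1.571], TCP at [0.164, 0.472, 0.405] pointing down, gripper open.
Joint ranges: [-2.72, 2.72], [-1.05, 1.87], [-1.09, 1.28], [-1.99, 2.15], [-1.42, 1.44], [-3.14, 3.14]. Speed limits (rad/s): [2.79, 2.79, 3.14, 3.14, 3.14, 3.14].

INTERFACE

Orientations are given as a 3x3 rotation matrix whose columns are the frame's x, y, z axes.
In Python, from plant import get_state, get_image, camera_info, finish_job gives the robot as it stands.
- The arm moves only by the shell command python3 -m jog 'ROWS'. ROWS is JSON, a list of rows, each a list of 3 entries, a list of its own where there are three numbers: the shift along the tool's x, y, z in m, then the turn, a rotation vector about the tool's x, y, z in degrees, then the opening in per cent of the stroke, from 0 (shut) to 100 (fully open). In form: [[[tx, ty, tz], [wx, wy, wz], hand], ...]. A call has 1 to 10 rows; each row is the pose to reach, as a shift and turn from the pose measured when the call began, along the tool's axes at that moment; what a row does not reach only later rows make up. A row lasts 1/10 s, in which the tool goes at most 50 mm and 8.59 degrees, less where a joint would pass 70% of its speed; a pose out of reach is approached as far as the arm can. A call with a gripper value outside its range is refused whole. The fingers move at their own pace and stop on an object; the grip force is fixed at half the most. Time passes only in rows, so rows that repeat a pose let the fingers close. It gives the time, the measured TCP pose, the force and the opening at its end, in the units of the state.
- get_state(): the state, without advancing time (a new reading comes with each control period).
- get_image(name): name is "scene" or "top" or "wrist"; returns (picture, depth): 400x640x3 uint8, red, green, blue; 400x640 float32, m along the optical axis (not along the pixel's ray), 0 where there is no reading.
- camera_info(name): a dict with "camera_matrix" (3x3 intrinsics, pixels), "world_to_cam" (4x4, takes a point from world to camera coordinates); the wrist camera has in their place "T_tool_cam" (4x4, takes a point from camera to tool coordinates, whose origin is the TCP and whose axes are the flange's). Camera axes: x right, y up, looking along -z (the intrinsics and any distortion apply to the point x, -y, -z); pixel columns grow to the right and rows downward; lengths in m; the calibration is good to about 2 mm. A picture is of the moment at which its call begins: read the wrist's pose just before it. camera_info takes no time and is no camera call.
- finish_job(): hands the job in, once; it reports no verdict.
The state is a dict: "time": time; "qpos": joint angles; "qvel": joint speeds; "joint_torque": joint torques, N m; "eef_pos": TCP position; "tcp_rot": TCP orientation; "contact_force": force on the tool from outside, world axes, zero at the start; "wrist_torque": the same for the moment, N m; "finger_gap": finger opening in m.
Only numpy, scipy, OpenCV 4.12 (cv2) and the standard library are available. Lean on these libraries where they do the work, as an engineer would, in place of code of your own. Each camera call takes 0.05 s, during which the arm holds its last target.

## Working session

There is one attempt and no reset: what is moved stays moved. The work goes in short steps, Python scripts to look and compute and a shell command to move; the robot and the scene stay as the last step left them, time stands still between calls to the robot, and variables do not carry over. Pictures are saved under pics/ and viewed, and the job is handed in when it is done.

```bash
mkdir -p pics; ls
python3 - <<'E'
from plant import *
import cv2,numpy as np
s=get_state();print(s)
for n in ["scene","top"]:
    im,d=get_image(n);cv2.imwrite(f"pics/{n}0.png",im[:,:,::-1]);np.savez(f"pics/{n}0.npz",im=im,d=d)
    print(n,camera_info(n))
print(camera_info("wrist"))
E
```

```text
pics
{'time': 0.0, 'qpos': array([1.23703699e+00, 2.41478899e-01, 3.71269398e-03, 1.33518772e+00,
       1.36892756e-05, 1.57080101e+00]), 'qvel': array([ 0.00044789, -0.00180294, -0.00132346, -0.00080205,  0.00209328,
       -0.00115433]), 'joint_torque': array([-1.98342525e-03, -3.72312570e+01,  2.52410209e+01,  1.68631616e-02,
       -1.41901978e-04, -2.42201429e-05]), 'eef_pos': array([0.16371186, 0.47216398, 0.40377523]), 'tcp_rot': array([[-9.44815930e-01,  3.27600886e-01, -7.19756366e-04],
       [ 3.27601676e-01,  9.44813741e-01, -2.03404998e-03],
       [ 1.36791306e-05, -2.15759621e-03, -9.99997672e-01]]), 'contact_force': array([-0.93424555,  1.15615138,  0.76793787]), 'wrist_torque': array([-0.03641835,  0.00695919,  0.04177467]), 'finger_gap': 0.08530323086906885}
scene {'camera_matrix': array([[379.52090357,   0.        , 314.58627197],
       [  0.        , 379.52090357, 200.39172409],
       [  0.        ,   0.        ,   1.        ]]), 'world_to_cam': array([[-0.39321452,  0.91943091,  0.00539812,  0.23360104],
       [-0.45938411, -0.20154451,  0.86506997,  0.089466
[... 396 characters left out ...]
443891,  0.00462298,  0.10521354, -0.45786179],
       [-0.10524825,  0.00804583,  0.99441343, -1.41546698],
       [ 0.        ,  0.        ,  0.        ,  1.        ]])}
{'camera_matrix': array([[295.58435949,   0.        , 318.57001331],
       [  0.        , 295.58435949, 202.62605953],
       [  0.        ,   0.        ,   1.        ]]), 'T_tool_cam': array([[ 1.20652377e-03,  9.50492994e-01,  3.10743646e-01,
         8.08509785e-02],
       [ 9.99998590e-01, -7.83742965e-04, -1.48540405e-03,
         4.79035921e-04],
       [-1.16832299e-03,  3.10745000e-01, -9.50492599e-01,
         3.09925148e-02],
       [ 0.00000000e+00,  0.00000000e+00,  0.00000000e+00,
         1.00000000e+00]])}
```

View pics/top0.png

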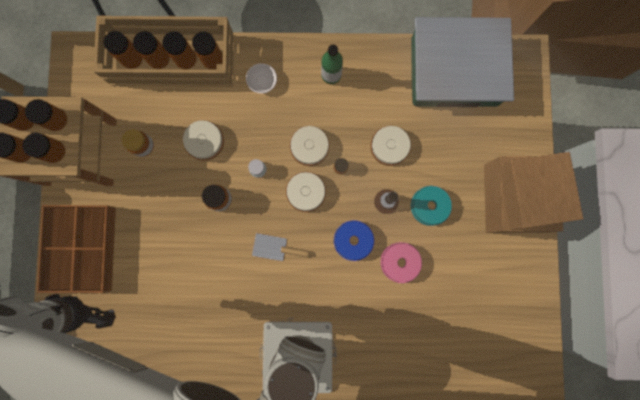

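View pics/scene0.png

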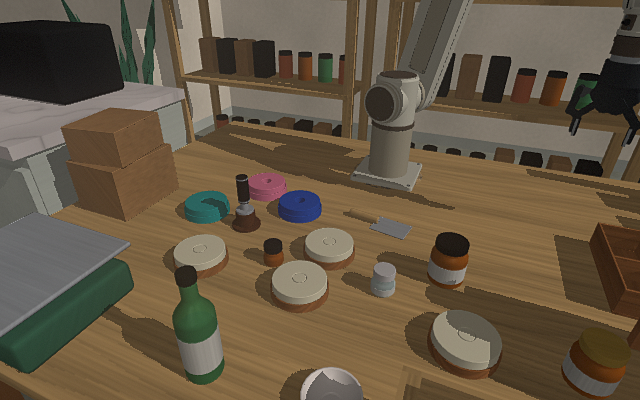

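```bash
cat > h.py <<'E'
import numpy as np,cv2
from plant import *
def cam_T(name,st=None):
    ci=camera_info(name);K=ci["camera_matrix"]
    if name=="wrist":
        T=np.eye(4);T[:3,:3]=st["tcp_rot"];T[:3,3]=st["eef_pos"]
        return K,T@ci["T_tool_cam"]
    return K,np.linalg.inv(ci["world_to_cam"])
def ray(K,T,uv):
    d=np.array([(uv[0]-K[0,2])/K[0,0],-(uv[1]-K[1,2])/K[1,1],-1.]);return T[:3,3],T[:3,:3]@d
def onplane(K,T,uv,z):
    o,d=ray(K,T,uv);return o+d*(z-o[2])/d[2]
def depthpt(K,T,uv,D):
    o,d=ray(K,T,uv);return o+d*D
def tri(a,b):
    # two rays (o,d): midpoint
    (o1,d1),(o2,d2)=a,b;d1=d1/np.linalg.norm(d1);d2=d2/np.linalg.norm(d2)
    s=np.linalg.lstsq(np.c_[d1,-d2],o2-o1,rcond=None)[0]
    p,q=o1+s[0]*d1,o2+s[1]*d2;return (p+q)/2,np.linalg.norm(p-q)
def cloud(K,T,d):
    v,u=np.mgrid[:d.shape[0],:d.shape[1]]
    P=np.stack([(u-K[0,2])/K[0,0]*d,-(v-K[1,2])/K[1,1]*d,-d],-1)
    return P@T[:3,:3].T+T[:3,3]
E
python3 - <<'E'
from h import *
for n in ["top","scene"]:
    z=np.load(f"pics/{n}0.npz");im,d=z['im'],z['d'];K,T=cam_T(n);P=cloud(K,T,d)
    hsv=cv2.cvtColor(im,cv2.COLOR_RGB2HSV)
    m=((hsv[...,1]<75)&(hsv[...,2]>110)&(P[...,2]>.02)&(P[...,2]<.05)&(d>0)&(P[...,0]>.2)&(P[...,0]<.75)&(abs(P[...,1])<.45)).astype(np.uint8)
    m=cv2.morphologyEx(m,cv2.MORPH_OPEN,np.ones((3,3)))
    m=cv2.morphologyEx(m,cv2.MORPH_CLOSE,np.ones((5,5)))
    cs,_=cv2.findContours(m,cv2.RETR_EXTERNAL,cv2.CHAIN_APPROX_NONE)
    for c in cs:
        if cv2.contourArea(c)<150: continue
        w=np.array([onplane(K,T,p[0],.036)[:2] for p in c],np.float32)
        (x,y),r=cv2.minEnclosingCircle(w)
        mm=np.zeros(m.shape,np.uint8);cv2.drawContours(mm,[c],-1,1,-1)
        e=cv2.fitEllipse(c)
        print(n,c.mean((0,1)).round(),"circ",x,y,r,"ell",onplane(K,T,e[0],.036)[:2], "zmed",np.median(P[mm>0][:,2]))
K,T=cam_T("top");z=np.load("pics/top0.npz");P=cloud(K,T,z['d'])
for uv in [(386,201),(390,200),(400,205),(412,206),(420,206),(341,166),(257,168),(215,197),(214,191)]: print(uv,P[uv[1],uv[0]].round(3))
E
python3 - <<'E'
import cv2
a=cv2.imread('pics/top0.png');cv2.imwrite('pics/topz.png',cv2.resize(a[110:270,180:460],None,fx=2.8,fy=2.8,interpolation=cv2.INTER_CUBIC))
E
```

```text
top [306. 191.] circ 0.46513620018959045 -0.018740074709057808 0.054524797946214676 ell [ 0.46484551 -0.01813455] zmed 0.03609985346834221
top [391. 144.] circ 0.600235641002655 -0.26288077235221863 0.05525251105427742 ell [ 0.60055357 -0.26278637] zmed 0.03595123274701684
top [309. 144.] circ 0.5987122058868408 -0.02772112376987934 0.05483044311404228 ell [ 0.59866238 -0.02786186] zmed 0.036018002884362854
top [201. 138.] circ 0.6146183609962463 0.27955156564712524 0.05472176522016525 ell [0.61382745 0.27975824] zmed 0.03628932664775031
scene [461. 343.] circ 0.6262050271034241 0.27333831787109375 0.057288914918899536 ell [0.6379883  0.27380629] zmed 0.0358866594362498
scene [300. 281.] circ 0.6056875586509705 -0.022798284888267517 0.061488695442676544 ell [ 0.60919423 -0.02408034] zmed 0.035951855597491755
scene [200. 251.] circ 0.6106634736061096 -0.25926369428634644 0.06314047425985336 ell [ 0.60997202 -0.25697494] zmed 0.03597911780711005
scene [329. 244.] circ 0.47620832920074463 -0.018727798014879227 0.06296292692422867 ell [ 0.47652268 -0.01408323] zmed 0.03579186831074213
(386, 201) [ 0.431 -0.24   0.096]
(390, 200) [ 0.43  -0.245  0.133]
(400, 205) [ 0.428 -0.293 -0.   ]
(412, 206) [ 0.424 -0.324  0.02 ]
(420, 206) [ 0.422 -0.343  0.041]
(341, 166) [ 0.534 -0.119  0.049]
(257, 168) [0.526 0.117 0.059]
(215, 197) [0.44  0.224 0.097]
(214, 191) [0.456 0.228 0.097]
```

View pics/topz.png

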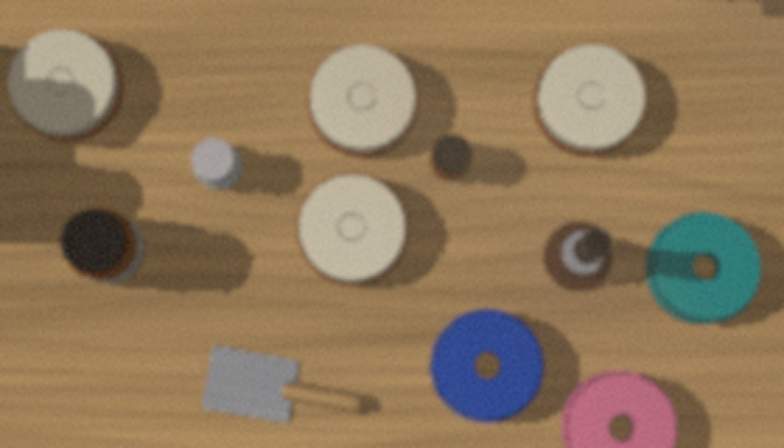

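```bash
python3 -m jog '[[[-0.378,-0.369,0],[0,0,-19.1],100],[[-0.378,-0.369,0],[0,0,-19.1],100],[[-0.378,-0.369,0],[0,0,-19.1],100],[[-0.378,-0.369,0],[0,0,-19.1],100],[[-0.378,-0.369,0],[0,0,-19.1],100],[[-0.378,-0.369,0],[0,0,-19.1],100],[[-0.378,-0.369,0],[0,0,-19.1],100],[[-0.378,-0.369,0],[0,0,-19.1],100],[[-0.378,-0.369,0],[0,0,-19.1],100],[[-0.378,-0.369,0],[0,0,-19.1],100]]'
```

```text
time: 1.1
eef_pos: [0.3852, 0.0276, 0.4046]
tcp_rot: [[-1.0, 0.001, -0.0], [0.001, 1.0, -0.002], [0.0, -0.002, -1.0]]
contact_force: [0.4, 1.2, 0.3]
finger_gap: 0.0852
```

```bash
python3 -m jog '[[[-0.014,-0.027,0],[0,0,0],100],[[-0.014,-0.027,0],[0,0,0],100],[[-0.014,-0.027,0],[0,0,0],100]]'
cat > look.py <<'E'
import sys
from h import *
tag=sys.argv[1]
st=get_state();im,d=get_image("wrist")
cv2.imwrite(f"pics/{tag}.png",im[:,:,::-1]);np.savez(f"pics/{tag}.npz",im=im,d=d,tcp_rot=st["tcp_rot"],eef_pos=st["eef_pos"])
print(st["eef_pos"],st["qpos"].round(2),st["time"])
E
python3 look.py w1
python3 - <<'E'
from h import *
z=np.load("pics/w1.npz");im,d=z['im'],z['d'];K,T=cam_T("wrist",z);P=cloud(K,T,d)
hsv=cv2.cvtColor(im,cv2.COLOR_RGB2HSV)
m=((hsv[...,1]<75)&(hsv[...,2]>70)&(P[...,2]>.03)&(P[...,2]<.042)&(d>0)).astype(np.uint8)
m=cv2.morphologyEx(m,cv2.MORPH_CLOSE,np.ones((5,5)));m=cv2.morphologyEx(m,cv2.MORPH_OPEN,np.ones((3,3)))
cs,_=cv2.findContours(m,cv2.RETR_EXTERNAL,cv2.CHAIN_APPROX_NONE)
for c in cs:
    if cv2.contourArea(c)<500: continue
    w=np.array([onplane(K,T,p[0],.036)[:2] for p in c],np.float32)
    (x,y),r=cv2.minEnclosingCircle(w);e=cv2.fitEllipse(w)
    mm=np.zeros(m.shape,np.uint8);cv2.drawContours(mm,[c],-1,1,-1)
    print(c.mean((0,1)).round(),"circ",x,y,r,"ell",e,"z",np.median(P[mm>0][:,2]))
E
```

```text
time: 1.4
eef_pos: [0.399, 0.0001, 0.4041]
tcp_rot: [[-1.0, 0.003, -0.002], [0.003, 1.0, -0.001], [0.002, -0.001, -1.0]]
contact_force: [-0.6, 0.4, 0.4]
finger_gap: 0.0851
[3.99012505e-01 9.87570316e-05 4.04060754e-01] [ 0.    0.04 -0.23  1.3  -0.    0.  ] 1.4
[524. 311.] circ 0.6010239124298096 0.2806214392185211 0.05545295774936676 ell ((0.5850026607513428, 0.28221288323402405), (0.05525575578212738, 0.10743285715579987), 165.5767822265625) z 0.03608295422245131
[123. 306.] circ 0.5877541303634644 -0.263856440782547 0.053689900785684586 ell ((0.573772132396698, -0.2642601430416107), (0.05620602145791054, 0.102320596575737), 9.485652923583984) z 0.03555128494562815
[298. 317.] circ 0.5959872007369995 -0.027746085077524185 0.055252913385629654 ell ((0.5960943102836609, -0.02747635543346405), (0.10544060170650482, 0.10876306891441345), 86.37142944335938) z 0.03587522830698975
[303. 228.] circ 0.4626670181751251 -0.018210647627711296 0.05419393256306648 ell ((0.4625887870788574, -0.01795893907546997), (0.10520584136247635, 0.1067429631948471), 84.66729736328125) z 0.03581812755332908
```

View pics/w1.png

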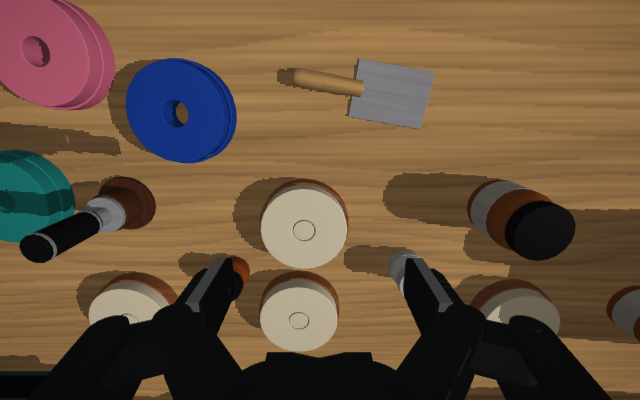

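```bash
python3 -m jog '[[[0,-0.243,0],[0,0,0],100],[[0,-0.243,0],[0,0,0],100],[[0,-0.243,0],[0,0,0],100],[[0,-0.243,0],[0,0,0],100],[[0,-0.243,0],[0,0,0],100],[[0,-0.243,0],[0,0,0],100],[[0,-0.243,0],[0,0,0],100]]'; python3 look.py w2
```

```text
time: 2.15
eef_pos: [0.3986, -0.2415, 0.4041]
tcp_rot: [[-1.0, 0.001, -0.003], [0.001, 1.0, 0.0], [0.003, 0.0, -1.0]]
contact_force: [0.1, 0.3, -0.1]
finger_gap: 0.0852
[ 0.3985812  -0.24146909  0.40406268] [-0.54  0.17 -0.08  1.32 -0.   -0.54] 2.15
```

View pics/w2.png

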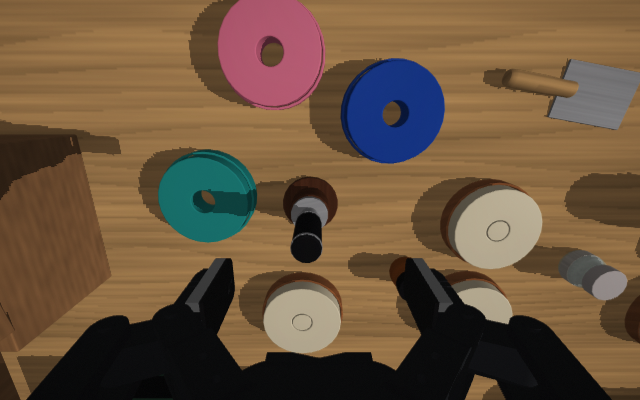

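Run:
```python
from h import *
z=np.load("pics/w2.npz");im,d=z['im'],z['d'];K,T=cam_T("wrist",z);P=cloud(K,T,d)
b=(abs(P[...,0]-.43)<.06)&(abs(P[...,1]+.245)<.06)
for lo,hi in [(.125,.15),(.043,.06)]:
    m=b&(P[...,2]>lo)&(P[...,2]<hi)
    if lo<.1:
        hsv=cv2.cvtColor(im,cv2.COLOR_RGB2HSV)
    Q=P[m]; print(lo,len(Q),"z",np.percentile(Q[:,2],[10,50,90]).round(4),"circ",cv2.minEnclosingCircle(Q[:,:2].astype(np.float32)))
v,u=np.nonzero(b&(P[...,2]>.125));print("top px",cv2.minEnclosingCircle(np.c_[u,v].astype(np.float32)))
hist=np.histogram(P[b][:,2],bins=np.arange(0.003,.16,.006));print(hist[0])
# top image, grip-top blob
zt=np.load("pics/top0.npz");K2,T2=cam_T("top");P2=cloud(K2,T2,zt['d'])
b2=(abs(P2[...,0]-.43)<.04)&(abs(P2[...,1]+.245)<.04)&(P2[...,2]>.12)
v2,u2=np.nonzero(b2);c2=cv2.minEnclosingCircle(np.c_[u2,v2].astype(np.float32));print("toppx",c2,len(u2),np.median(P2[b2][:,2]))
c1=cv2.minEnclosingCircle(np.c_[u,v].astype(np.float32))
p,g=tri(ray(K,T,c1[0]),ray(K2,T2,c2[0]));print("tri",p,g)
print(onplane(K,T,c1[0],.137),onplane(K2,T2,c2[0],.137))
hsv=cv2.cvtColor(im,cv2.COLOR_RGB2HSV)
m=((hsv[...,1]<75)&(hsv[...,2]>70)&(P[...,2]>.03)&(P[...,2]<.042)&(d>0)).astype(np.uint8)
m=cv2.morphologyEx(m,cv2.MORPH_CLOSE,np.ones((5,5)));m=cv2.morphologyEx(m,cv2.MORPH_OPEN,np.ones((3,3)))
cs,_=cv2.findContours(m,cv2.RETR_EXTERNAL,cv2.CHAIN_APPROX_NONE)
for c in cs:
    if cv2.contourArea(c)<500: continue
    w=np.array([onplane(K,T,p[0],.036)[:2] for p in c],np.float32)
    (x,y),r=cv2.minEnclosingCircle(w);e=cv2.fitEllipse(w)
    print(c.mean((0,1)).round(),"circ",x,y,r,"ell",e)
```

```text
0.125 824 z [0.1332 0.1366 0.1375] circ ((0.43783318996429443, -0.2515636086463928), 0.014688050374388695)
0.043 591 z [0.0475 0.0488 0.0498] circ ((0.4376344680786133, -0.2517493963241577), 0.022211303934454918)
top px ((271.5, 373.5), 220.97634887695312)
[852  84  53  48  48  47 158 542  24   3   0  45  55  48  50  54  61  63
  68  74  64 115 670   0   0   0]
toppx ((392.0, 196.5), 5.590270042419434) 97 0.1363446053988
tri [ 0.42473934 -0.24530701  0.27582932] 0.029791713675246096
[ 0.58021829 -0.28880905  0.137     ] [ 0.43940375 -0.25012688  0.137     ]
[302. 319.] circ 0.5981924533843994 -0.26349231600761414 0.055360764265060425 ell ((0.5981951951980591, -0.26343923807144165), (0.10541525483131409, 0.10909565538167953), 86.56499481201172)
[486. 302.] circ 0.5749266147613525 -0.017891302704811096 0.04847427085042 ell ((0.5684612989425659, -0.012782053090631962), (0.03900362178683281, 0.09320143610239029), 146.0312042236328)
[496. 227.] circ 0.46104174852371216 -0.01960628479719162 0.05583178997039795 ell ((0.4623517096042633, -0.020209912210702896), (0.10575661063194275, 0.10949528962373734), 148.79638671875)
```

```bash
python3 -m jog '[[[-0.039,-0.010,0],[0,0,0],100],[[-0.039,-0.010,0],[0,0,0],100],[[-0.039,-0.010,0.05],[0,0,0],100],[[-0.039,-0.010,0.09],[0,0,0],100],[[-0.039,-0.010,0.12],[0,0,0],100],[[-0.039,-0.010,0.145],[0,0,0],100],[[-0.039,-0.010,0.145],[0,0,0],100],[[-0.039,-0.010,0.145],[0,0,0],100]]'; python3 look.py w3
```

```text
time: 3.0
eef_pos: [0.4375, -0.2493, 0.2596]
tcp_rot: [[-1.0, -0.003, -0.003], [-0.003, 1.0, 0.001], [0.003, 0.001, -1.0]]
contact_force: [-0.2, -0.3, -0.1]
finger_gap: 0.0854
[ 0.43749512 -0.24929386  0.25963828] [-0.52  0.36 -0.23  0.98 -0.   -0.52] 3.0
```

View pics/w3.png

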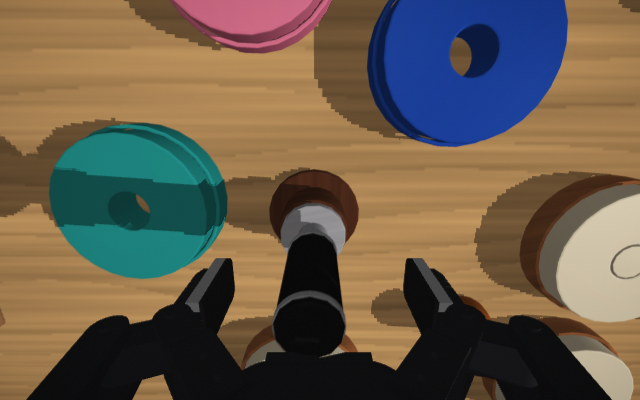

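```bash
python3 -m jog '[[[-0.0005,-0.0025,0.001],[0,0,0],100],[[-0.0005,-0.0025,0.001],[0,0,0],60],[[-0.0005,-0.0025,0.001],[0,0,0],40],[[-0.0005,-0.0025,0.001],[0,0,0],25],[[-0.0005,-0.0025,0.001],[0,0,0],15],[[-0.0005,-0.0025,0.001],[0,0,0],15],[[-0.0005,-0.0025,0.001],[0,0,0],15],[[-0.0005,-0.0025,0.001],[0,0,0],15]]'; python3 look.py w4
```

```text
time: 3.85
eef_pos: [0.4386, -0.2526, 0.2599]
tcp_rot: [[-1.0, -0.003, -0.001], [-0.003, 1.0, -0.001], [0.001, -0.001, -1.0]]
contact_force: [-0.6, -1.2, 3.4]
finger_gap: 0.0268
[ 0.43855406 -0.25262492  0.25991681] [-0.52  0.36 -0.22  0.98 -0.   -0.52] 3.85
```

View pics/w4.png

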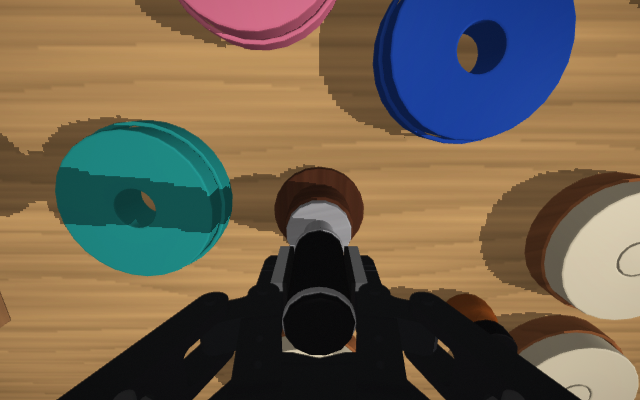

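```bash
python3 -m jog '[[[0,0,-0.005],[0,0,0],10],[[0,0,-0.02],[0,0,0],10],[[0,0,-0.04],[0,0,0],10],[[0,0,-0.07],[0,0,0],10],[[0,0,-0.10],[0,0,0],10],[[0,0,-0.10],[0,0,0],10],[[0,0,-0.10],[0,0,0],10],[[0,0,-0.10],[0,0,0],10]]'; python3 look.py w5
```

```text
time: 4.7
eef_pos: [0.438, -0.2521, 0.3581]
tcp_rot: [[-1.0, -0.003, -0.004], [-0.003, 1.0, 0.0], [0.004, 0.0, -1.0]]
contact_force: [-0.2, -0.5, -1.9]
finger_gap: 0.0268
[ 0.43801036 -0.25205167  0.35809748] [-0.52  0.28 -0.07  1.23 -0.   -0.52] 4.7
```

View pics/w5.png

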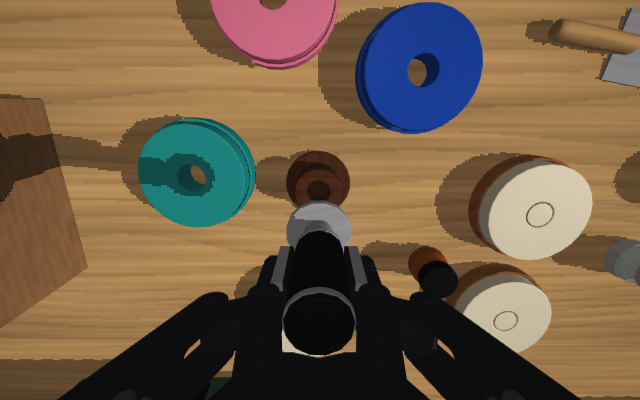

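```bash
python3 -m jog '[[[-0.04,-0.004,0],[0,0,0],10],[[-0.08,-0.008,0],[0,0,0],10],[[-0.12,-0.011,0],[0,0,0],10],[[-0.161,-0.011,0],[0,0,0],10],[[-0.161,-0.011,0.02],[0,0,0],10],[[-0.161,-0.011,0.05],[0,0,0],10],[[-0.161,-0.011,0.072],[0,0,0],10],[[-0.161,-0.011,0.072],[0,0,0],10],[[-0.161,-0.011,0.072],[0,0,0],10],[[-0.161,-0.011,0.072],[0,0,0],10]]'; python3 look.py w6
python3 - <<'E'
from h import *
im,d=get_image("scene");cv2.imwrite("pics/s6.png",im[:,:,::-1]);np.savez("pics/s6.npz",im=im,d=d)
cv2.imwrite("pics/s6z.png",cv2.resize(im[150:290,120:370,::-1],None,fx=3,fy=3,interpolation=cv2.INTER_CUBIC))
E
```

```text
time: 5.75
eef_pos: [0.5991, -0.2629, 0.2865]
tcp_rot: [[-1.0, -0.002, -0.002], [-0.002, 1.0, -0.0], [0.002, -0.0, -1.0]]
contact_force: [-0.3, -0.9, -2.5]
finger_gap: 0.0268
[ 0.59914722 -0.26285953  0.28646031] [-0.41  0.61  0.27  1.22 -0.   -0.42] 5.75
```

View pics/w6.png

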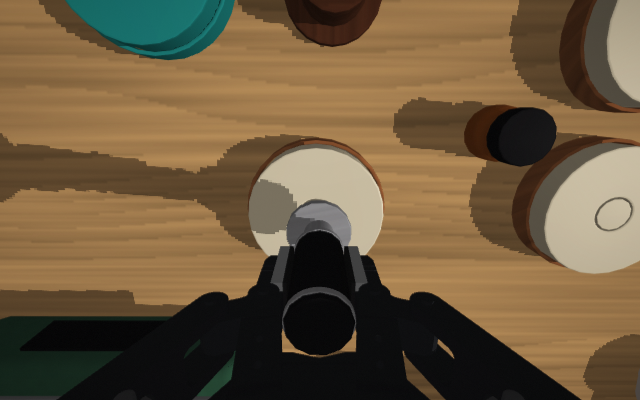

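View pics/s6z.png

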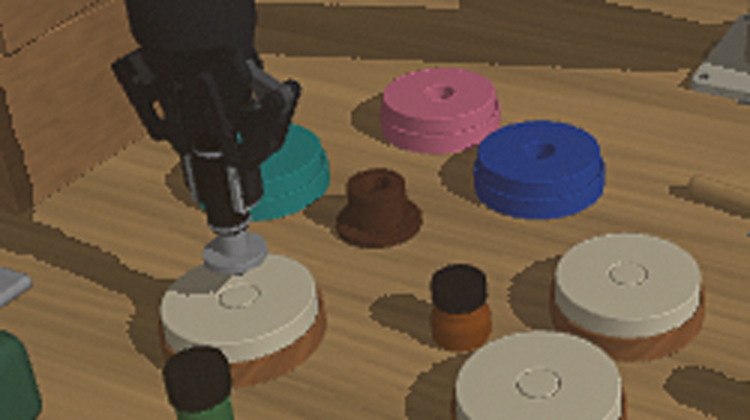

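```bash
cat > foot.py <<'E'
import sys
from h import *
z=np.load(f"pics/{sys.argv[1]}.npz");im,d=z['im'],z['d'];K,T=cam_T("wrist",z);P=cloud(K,T,d);e=z['eef_pos']
zf=e[2]-.218
b=(abs(P[...,0]-e[0])<.035)&(abs(P[...,1]-e[1])<.035)
m=b&(abs(P[...,2]-(zf+.007))<.004);Q=P[m];
print("foot top z",np.median(Q[:,2]),"exp",zf+.007,len(Q),cv2.minEnclosingCircle(Q[:,:2].astype(np.float32)),"tcp",e)
m=b&(P[...,2]>zf+.09)&(P[...,2]<zf+.10);Q=P[m]
if len(Q)>20: print("grip top",np.median(Q[:,2]),"exp",zf+.095,cv2.minEnclosingCircle(Q[:,:2].astype(np.float32)))
hsv=cv2.cvtColor(im,cv2.COLOR_RGB2HSV)
for c0 in [(.599,-.263),(.599,-.028),(.464,-.0185),(.6145,.28)]:
    m=((hsv[...,1]<75)&(hsv[...,2]>60)&(P[...,2]>.03)&(P[...,2]<.042)&(np.hypot(P[...,0]-c0[0],P[...,1]-c0[1])<.065)).astype(np.uint8)
    m=cv2.morphologyEx(m,cv2.MORPH_OPEN,np.ones((3,3)))
    if m.sum()<800: continue
    # outer rim points: farthest per angular bin, LSQ circle
    Q=P[m>0][:,:2];a=np.arctan2(Q[:,1]-c0[1],Q[:,0]-c0[0]);r=np.hypot(Q[:,0]-c0[0],Q[:,1]-c0[1])
    bi=((a+np.pi)/.1).astype(int);R=[]
    for k in set(bi):
        i=np.where(bi==k)[0];j=i[r[i].argmax()]
        if abs(r[j]-.054)<.006:R.append(Q[j])
    R=np.array(R)
    from scipy.optimize import least_squares
    s=least_squares(lambda p:np.hypot(R[:,0]-p[0],R[:,1]-p[1])-.054,c0,loss='soft_l1',f_scale=.001)
    print("cheese",c0,s.x.round(4),len(R),"rms",np.sqrt(np.mean(s.fun**2)))
E
for w in w1 w2 w5 w6; do echo $w; python3 foot.py $w; done
```

```text
w1
foot top z nan exp 0.19306075357903527 0 ((0.0, 0.0), 0.0) tcp [3.99012505e-01 9.87570316e-05 4.04060754e-01]
cheese (0.599, -0.263) [ 0.6008 -0.2624] 30 rms 0.0009143557917195461
cheese (0.599, -0.028) [ 0.5978 -0.0278] 63 rms 0.0009380710271013974
cheese (0.464, -0.0185) [ 0.4633 -0.0181] 63 rms 0.0009184850278438946
cheese (0.6145, 0.28) [0.6127 0.2803] 30 rms 0.0006917242183821922
w2
foot top z nan exp 0.1930626762777848 0 ((0.0, 0.0), 0.0) tcp [ 0.3985812  -0.24146909  0.40406268]
cheese (0.599, -0.263) [ 0.5998 -0.2636] 63 rms 0.0009387408441146832
cheese (0.599, -0.028) [ 0.598  -0.0296] 23 rms 0.0009432969588715679
cheese (0.464, -0.0185) [ 0.4632 -0.0189] 63 rms 0.0006658882246130097
w5
foot top z 0.14699583726733256 exp 0.14709747948651855 1660 ((0.43657833337783813, -0.25099608302116394), 0.021870585158467293) tcp [ 0.43801036 -0.25205167  0.35809748]
grip top 0.23500272441395065 exp 0.23509747948651855 ((0.43639257550239563, -0.2520016133785248), 0.03706620633602142)
cheese (0.599, -0.028) [ 0.5982 -0.0291] 43 rms 0.0010379274327866617
cheese (0.464, -0.0185) [ 0.4634 -0.0192] 63 rms 0.0006196685134756725
w6
foot top z 0.07528952817204657 exp 0.07546031261664374 1659 ((0.5981431603431702, -0.2618958055973053), 0.021862957626581192) tcp [ 0.59914722 -0.26285953  0.28646031]
grip top 0.16332907462404594 exp 0.16346031261664373 ((0.5975248217582703, -0.2627478837966919), 0.03703141584992409)
cheese (0.599, -0.263) [ 0.6008 -0.2641] 48 rms 0.0007061919164796278
cheese (0.599, -0.028) [ 0.5982 -0.0288] 41 rms 0.001121836733909762
cheese (0.464, -0.0185) [ 0.4636 -0.0199] 16 rms 0.00020147552501758657
  return _methods._mean(a, axis=axis, dtype=dtype,
  ret = ret.dtype.type(ret / rcount)
  return _methods._mean(a, axis=axis, dtype=dtype,
  ret = ret.dtype.type(ret / rcount)
```

```bash
python3 -m jog '[[[-0.002,-0.0015,0.005],[0,0,0],10],[[-0.002,-0.0015,0.010],[0,0,0],10],[[-0.002,-0.0015,0.014],[0,0,0],10],[[-0.002,-0.0015,0.014],[0,0,0],10],[[-0.002,-0.0015,0.014],[0,0,0],10],[[-0.002,-0.0015,0.014],[0,0,0],10]]'
```

```text
time: 6.45
eef_pos: [0.6012, -0.2644, 0.2732]
tcp_rot: [[-1.0, -0.002, -0.001], [-0.002, 1.0, -0.001], [0.001, -0.001, -1.0]]
contact_force: [0.6, -0.4, -2.7]
finger_gap: 0.0264
```

```bash
python3 -m jog '[[[0,0,0.002],[0,0,0],10],[[0,0,0.004],[0,0,0],10],[[0,0,0.006],[0,0,0],10],[[0,0,0.0075],[0,0,0],10],[[0,0,0.0075],[0,0,0],10],[[0,0,0.0075],[0,0,0],10]]'
```

```text
time: 7.05
eef_pos: [0.6013, -0.2644, 0.2658]
tcp_rot: [[-1.0, -0.002, -0.001], [-0.002, 1.0, -0.001], [0.001, -0.001, -1.0]]
contact_force: [-0.3, 0.3, -0.4]
finger_gap: 0.0269
```

```bash
python3 -m jog '[[[0,0,0.001],[0,0,0],10],[[0,0,0.002],[0,0,0],10],[[0,0,0.002],[0,0,0],10],[[0,0,0.002],[0,0,0],10]]'
```

```text
time: 7.45
eef_pos: [0.6013, -0.2644, 0.2637]
tcp_rot: [[-1.0, -0.002, -0.001], [-0.002, 1.0, -0.001], [0.001, -0.001, -1.0]]
contact_force: [-1.1, -1.1, 0.0]
finger_gap: 0.0265
```

```bash
python3 -m jog '[[[0,0,0.001],[0,0,0],10],[[0,0,0.002],[0,0,0],10],[[0,0,0.002],[0,0,0],10],[[0,0,0.002],[0,0,0],10]]'
```

```text
time: 7.85
eef_pos: [0.6013, -0.2644, 0.2616]
tcp_rot: [[-1.0, -0.003, -0.001], [-0.003, 1.0, -0.001], [0.001, -0.001, -1.0]]
contact_force: [0.2, 1.0, -0.7]
finger_gap: 0.0266
```

```bash
python3 -m jog '[[[0,0,0.001],[0,0,0],10],[[0,0,0.002],[0,0,0],10],[[0,0,0.003],[0,0,0],10],[[0,0,0.003],[0,0,0],10],[[0,0,0.003],[0,0,0],10]]'
```

```text
time: 8.35
eef_pos: [0.6013, -0.2645, 0.2583]
tcp_rot: [[-1.0, -0.002, -0.001], [-0.002, 1.0, -0.001], [0.001, -0.001, -1.0]]
contact_force: [0.0, 0.1, -0.3]
finger_gap: 0.0264
```

```bash
python3 -m jog '[[[0,0,0.001],[0,0,0],10],[[0,0,0.002],[0,0,0],10],[[0,0,0.002],[0,0,0],10],[[0,0,0.002],[0,0,0],10]]'
```

```text
time: 8.75
eef_pos: [0.6013, -0.2644, 0.2567]
tcp_rot: [[-1.0, -0.003, -0.001], [-0.003, 1.0, -0.001], [0.001, -0.001, -1.0]]
contact_force: [-0.4, 0.9, 2.0]
finger_gap: 0.0268
```

```bash
python3 -m jog '[[[0,0,-0.02],[0,0,0],10],[[0,0,-0.05],[0,0,0],10],[[0.0017,0.04,-0.05],[0,0,0],10],[[0.0017,0.09,-0.05],[0,0,0],10],[[0.0017,0.14,-0.05],[0,0,0],10],[[0.0017,0.19,-0.05],[0,0,0],10],[[0.0017,0.235,-0.05],[0,0,0],10],[[0.0017,0.235,-0.05],[0,0,0],10],[[0.0017,0.235,-0.05],[0,0,0],10],[[0.0017,0.235,-0.05],[0,0,0],10]]'; python3 look.py w7; python3 foot.py w7
```

```text
time: 9.75
eef_pos: [0.599, -0.0301, 0.3061]
tcp_rot: [[-1.0, -0.002, -0.001], [-0.002, 1.0, -0.001], [0.001, -0.001, -1.0]]
contact_force: [0.3, -0.7, -2.6]
finger_gap: 0.0267
[ 0.59902155 -0.03009297  0.30610666] [-0.05  0.49  0.11  1.19 -0.   -0.05] 9.75
foot top z 0.0949712549967336 exp 0.09510666248154095 1654 ((0.5979501008987427, -0.029395699501037598), 0.021807655692100525) tcp [ 0.59902155 -0.03009297  0.30610666]
grip top 0.18298035368594423 exp 0.18310666248154095 ((0.5976459383964539, -0.03008166514337063), 0.037137601524591446)
cheese (0.599, -0.263) [ 0.6007 -0.2635] 50 rms 0.0007838595609893876
cheese (0.599, -0.028) [ 0.5988 -0.0281] 50 rms 0.0008692866056441793
cheese (0.464, -0.0185) [ 0.4635 -0.0187] 39 rms 0.0004740396853689476
cheese (0.6145, 0.28) [0.6121 0.2799] 22 rms 0.00030931147345173294
```

View pics/w7.png

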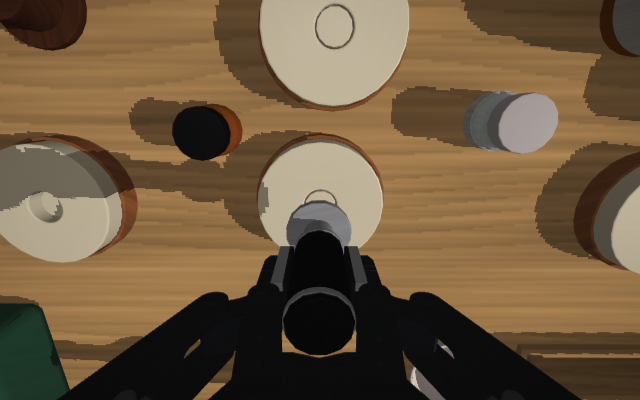

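```bash
python3 -m jog '[[[-0.001,0.001,0.012],[0,0,0],10],[[-0.001,0.001,0.025],[0,0,0],10],[[-0.001,0.001,0.034],[0,0,0],10],[[-0.001,0.001,0.036],[0,0,0],10],[[-0.001,0.001,0.038],[0,0,0],10],[[-0.001,0.001,0.040],[0,0,0],10],[[-0.001,0.001,0.040],[0,0,0],10],[[-0.001,0.001,0.040],[0,0,0],10]]'
```

```text
time: 10.6
eef_pos: [0.6003, -0.0295, 0.2665]
tcp_rot: [[-1.0, -0.001, -0.0], [-0.001, 1.0, -0.001], [0.0, -0.001, -1.0]]
contact_force: [0.3, 0.7, -2.1]
finger_gap: 0.0266
```

```bash
python3 -m jog '[[[0,0,0.001],[0,0,0],10],[[0,0,0.0015],[0,0,0],10],[[0,0,0.0015],[0,0,0],10],[[0,0,0.0015],[0,0,0],10]]'; python3 -m jog '[[[0,0,0.001],[0,0,0],10],[[0,0,0.001],[0,0,0],10],[[0,0,0.001],[0,0,0],10]]'
```

```text
time: 11.0
eef_pos: [0.6004, -0.0295, 0.2656]
tcp_rot: [[-1.0, -0.001, 0.001], [-0.001, 1.0, -0.001], [-0.001, -0.001, -1.0]]
contact_force: [-1.4, -0.5, 2.4]
finger_gap: 0.0272
time: 11.3
eef_pos: [0.6004, -0.0295, 0.2648]
tcp_rot: [[-1.0, -0.001, 0.001], [-0.001, 1.0, -0.001], [-0.001, -0.001, -1.0]]
contact_force: [-1.3, -0.0, 3.9]
finger_gap: 0.0263
```

```bash
python3 -m jog '[[[0,0,-0.02],[0,0,0],10],[[0.02,0.002,-0.045],[0,0,0],10],[[0.06,0.005,-0.045],[0,0,0],10],[[0.11,0.0097,-0.045],[0,0,0],10],[[0.136,0.0097,-0.045],[0,0,0],10],[[0.136,0.0097,-0.045],[0,0,0],10],[[0.136,0.0097,-0.045],[0,0,0],10],[[0.136,0.0097,-0.045],[0,0,0],10]]'; python3 look.py w8; python3 foot.py w8
```

```text
time: 12.1
eef_pos: [0.4655, -0.0199, 0.3097]
tcp_rot: [[-1.0, -0.001, 0.003], [-0.001, 1.0, -0.001], [-0.003, -0.001, -1.0]]
contact_force: [0.0, 0.2, -1.9]
finger_gap: 0.0267
[ 0.46554335 -0.01993278  0.30970317] [-0.04  0.24 -0.26  1.07 -0.   -0.04] 12.1
foot top z 0.09854980846247416 exp 0.09870317210923549 1661 ((0.4655505120754242, -0.019144264981150627), 0.02189989946782589) tcp [ 0.46554335 -0.01993278  0.30970317]
grip top 0.18661779492139516 exp 0.18670317210923548 ((0.46421974897384644, -0.019819676876068115), 0.036991991102695465)
cheese (0.599, -0.263) [ 0.6003 -0.2635] 62 rms 0.001887620719337567
cheese (0.464, -0.0185) [ 0.4639 -0.0184] 52 rms 0.0007714765009969261
cheese (0.6145, 0.28) [0.6117 0.2802] 44 rms 0.0005884121142816654
```

View pics/w8.png

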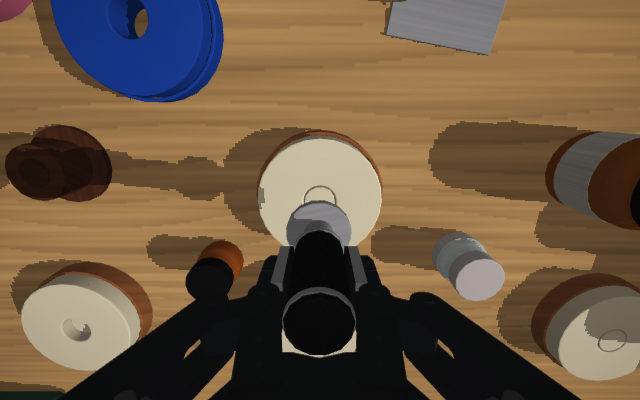

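```bash
python3 -m jog '[[[0.0015,0.0006,0.012],[0,0,0],10],[[0.0015,0.0006,0.025],[0,0,0],10],[[0.0015,0.0006,0.036],[0,0,0],10],[[0.0015,0.0006,0.039],[0,0,0],10],[[0.0015,0.0006,0.041],[0,0,0],10],[[0.0015,0.0006,0.0435],[0,0,0],10],[[0.0015,0.0006,0.0435],[0,0,0],10],[[0.0015,0.0006,0.0435],[0,0,0],10]]';python3 -m jog '[[[0,0,0.001],[0,0,0],10],[[0,0,0.0015],[0,0,0],10],[[0,0,0.0015],[0,0,0],10],[[0,0,0.0015],[0,0,0],10]]'
```

```text
time: 12.95
eef_pos: [0.4645, -0.0194, 0.2664]
tcp_rot: [[-1.0, -0.001, 0.003], [-0.001, 1.0, -0.001], [-0.003, -0.001, -1.0]]
contact_force: [-0.2, -0.4, -1.9]
finger_gap: 0.0265
time: 13.35
eef_pos: [0.4647, -0.0194, 0.2655]
tcp_rot: [[-1.0, -0.001, 0.005], [-0.001, 1.0, -0.001], [-0.005, -0.001, -1.0]]
contact_force: [-0.7, 0.1, 3.8]
finger_gap: 0.0268
```

```bash
python3 -m jog '[[[0,0,0.0008],[0,0,0],10],[[0,0,0.0008],[0,0,0],10],[[0,0,0.0008],[0,0,0],10]]'; python3 -m jog '[[[0,0,-0.02],[0,0,0],10],[[0,0,-0.05],[0,0,0],10],[[0,0,-0.085],[0,0,0],10],[[0,0,-0.085],[0,0,0],10],[[0,0,-0.085],[0,0,0],10]]'; python3 look.py w9; python3 foot.py w9
```

```text
time: 13.65
eef_pos: [0.4647, -0.0194, 0.2648]
tcp_rot: [[-1.0, -0.001, 0.005], [-0.001, 1.0, -0.001], [-0.005, -0.001, -1.0]]
contact_force: [-1.6, -0.1, 2.8]
finger_gap: 0.0266
time: 14.15
eef_pos: [0.4645, -0.0193, 0.3498]
tcp_rot: [[-1.0, -0.001, 0.006], [-0.001, 1.0, -0.001], [-0.006, -0.001, -1.0]]
contact_force: [-0.1, 1.2, -2.6]
finger_gap: 0.0265
[ 0.46447817 -0.01933179  0.34979662] [-0.04  0.2  -0.19  1.17 -0.   -0.04] 14.15
foot top z 0.1386133434196646 exp 0.13879662168383924 1661 ((0.4651208221912384, -0.018565287813544273), 0.021839473396539688) tcp [ 0.46447817 -0.01933179  0.34979662]
grip top 0.22673729294391345 exp 0.22679662168383924 ((0.46335452795028687, -0.019175151363015175), 0.03698831796646118)
cheese (0.599, -0.263) [ 0.5999 -0.2631] 63 rms 0.0008529525925826443
cheese (0.464, -0.0185) [ 0.464  -0.0184] 50 rms 0.0009359273547939156
cheese (0.6145, 0.28) [0.6116 0.2799] 63 rms 0.0008203207580078235
```

View pics/w9.png

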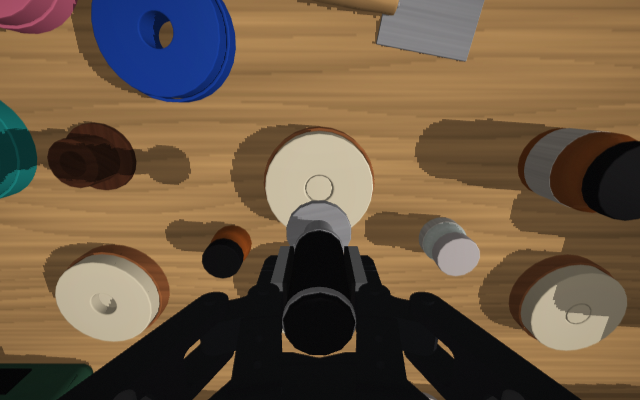

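```bash
cat > dent.py <<'E'
import sys
from h import *
z=np.load(f"pics/{sys.argv[1]}.npz");K,T=cam_T("wrist",z);P=cloud(K,T,z['d'])
for n,c in dict(A=(.612,.28),B=(.598,-.0285),C=(.6003,-.2635),D=(.464,-.0184)).items():
    r=np.hypot(P[...,0]-c[0],P[...,1]-c[1]);zz=P[...,2]
    i=(r<.011)&(zz<.04);o=(r>.017)&(r<.045)&(zz<.042)&(zz>.03)
    if i.sum()>15:print(n,i.sum(),"dent mm",1e3*(np.median(zz[o])-np.median(zz[i])))
E
python3 dent.py w9; python3 dent.py w8
```

```text
A 240 dent mm 0.0027245134177344976
C 120 dent mm 10.926509164923825
D 370 dent mm 2.0379303894274834
A 298 dent mm 0.06122602791043541
C 120 dent mm 10.989291491951144
D 220 dent mm 0.013871178704299991
```

```bash
python3 -m jog '[[[-0.02,0.04,0],[0,0.3,0],10],[[-0.04,0.08,0],[0,0.3,0],10],[[-0.06,0.12,0],[0,0.3,0],10],[[-0.08,0.16,0],[0,0.3,0],10],[[-0.10,0.20,0],[0,0.3,0],10],[[-0.12,0.24,0],[0,0.3,0],10],[[-0.14,0.28,0],[0,0.3,0],10],[[-0.148,0.299,0],[0,0.3,0],10],[[-0.148,0.299,0],[0,0.3,0],10],[[-0.148,0.299,0],[0,0.3,0],10]]'; python3 look.py w10; python3 foot.py w10;python3 dent.py w10
```

```text
time: 15.2
eef_pos: [0.6112, 0.2801, 0.3458]
tcp_rot: [[-1.0, -0.002, -0.007], [-0.002, 1.0, -0.004], [0.007, -0.004, -1.0]]
contact_force: [0.4, -0.6, -1.4]
finger_gap: 0.0267
[0.61115486 0.28012072 0.34575736] [ 0.43  0.62  0.44  1.39 -0.    0.43] 15.2
foot top z 0.13463404436178303 exp 0.1347573598388209 1659 ((0.6089822053909302, 0.2801980674266815), 0.02167988009750843) tcp [0.61115486 0.28012072 0.34575736]
grip top 0.2226157253909348 exp 0.2227573598388209 ((0.6084222793579102, 0.28020548820495605), 0.03685959428548813)
cheese (0.599, -0.028) [ 0.5987 -0.0272] 34 rms 0.00039777420930969896
cheese (0.464, -0.0185) [ 0.4645 -0.0176] 18 rms 0.000262092873894177
cheese (0.6145, 0.28) [0.6133 0.2806] 49 rms 0.000741774301083253
A 291 dent mm 0.07034970824101872
B 268 dent mm 2.0470808018252793
```

View pics/w10.png

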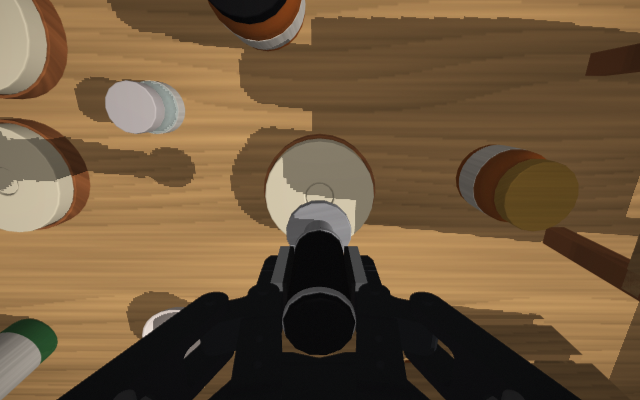

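```bash
python3 -m jog '[[[-0.003,0,0.02],[0,-0.3,0],10],[[-0.003,0,0.045],[0,-0.3,0],10],[[-0.003,0,0.065],[0,-0.3,0],10],[[-0.003,0,0.072],[0,-0.3,0],10],[[-0.003,0,0.072],[0,-0.3,0],10],[[-0.003,0,0.072],[0,-0.3,0],10]]'
```

```text
time: 15.85
eef_pos: [0.614, 0.2786, 0.2757]
tcp_rot: [[-1.0, -0.0, 0.001], [-0.0, 1.0, -0.003], [-0.001, -0.003, -1.0]]
contact_force: [0.1, -0.7, -0.7]
finger_gap: 0.0267
```

```bash
python3 look.py w11; python3 foot.py w11
```

```text
[0.61403332 0.27862097 0.27566766] [ 0.43  0.66  0.32  1.23 -0.    0.43] 15.85
foot top z 0.06446467119144053 exp 0.06466766450215569 1659 ((0.6138148903846741, 0.2790476977825165), 0.02191845513880253) tcp [0.61403332 0.27862097 0.27566766]
grip top 0.15251524009447698 exp 0.1526676645021557 ((0.6133999228477478, 0.2785647511482239), 0.037156831473112106)
cheese (0.6145, 0.28) [0.6133 0.2809] 46 rms 0.0006401331666482698
```

Tip is about 7.7 mm above; go to ~4 mm deep, then creep.

```bash
python3 -m jog '[[[0,0.001,0.003],[0,0,0],10],[[0,0.001,0.006],[0,0,0],10],[[0,0.001,0.008],[0,0,0],10],[[0,0.001,0.010],[0,0,0],10],[[0,0.001,0.010],[0,0,0],10],[[0,0.001,0.010],[0,0,0],10]]'; python3 -m jog '[[[0,0,0.001],[0,0,0],10],[[0,0,0.002],[0,0,0],10],[[0,0,0.002],[0,0,0],10],[[0,0,0.002],[0,0,0],10]]'
```

```text
time: 16.5
eef_pos: [0.6143, 0.28, 0.2662]
tcp_rot: [[-1.0, -0.0, 0.002], [-0.0, 1.0, -0.002], [-0.002, -0.002, -1.0]]
contact_force: [0.4, 0.2, -0.6]
finger_gap: 0.0272
time: 16.9
eef_pos: [0.6143, 0.28, 0.2643]
tcp_rot: [[-1.0, -0.0, 0.002], [-0.0, 1.0, -0.002], [-0.002, -0.002, -1.0]]
contact_force: [-0.0, -0.3, 1.0]
finger_gap: 0.0267
```

```bash
python3 -m jog '[[[0,0,0.001],[0,0,0],10],[[0,0,0.002],[0,0,0],10],[[0,0,0.002],[0,0,0],10],[[0,0,0.002],[0,0,0],10]]'
```

```text
time: 17.3
eef_pos: [0.6144, 0.2799, 0.2627]
tcp_rot: [[-1.0, -0.0, 0.003], [-0.0, 1.0, -0.002], [-0.003, -0.002, -1.0]]
contact_force: [-0.7, -1.2, 2.5]
finger_gap: 0.0266
```

```bash
python3 -m jog '[[[0,0,0.001],[0,0,0],10],[[0,0,0.001],[0,0,0],10],[[0,0,0.001],[0,0,0],10]]'; python3 -m jog '[[[0,0,-0.02],[0,0,0],10],[[0,0,-0.05],[0,0,0],10],[[0,0,-0.08],[0,0,0],10],[[0,0,-0.08],[0,0,0],10],[[0,0,-0.08],[0,0,0],10]]'; python3 look.py w12; python3 foot.py w12;python3 dent.py w12
```

```text
time: 17.6
eef_pos: [0.6144, 0.2799, 0.2619]
tcp_rot: [[-1.0, -0.0, 0.003], [-0.0, 1.0, -0.002], [-0.003, -0.002, -1.0]]
contact_force: [-1.7, 0.0, 3.8]
finger_gap: 0.0267
time: 18.1
eef_pos: [0.6143, 0.2801, 0.3415]
tcp_rot: [[-1.0, -0.0, 0.003], [-0.0, 1.0, -0.001], [-0.003, -0.001, -1.0]]
contact_force: [-0.7, 0.4, -2.3]
finger_gap: 0.0268
[0.61425713 0.2801397  0.34151306] [ 0.43  0.63  0.43  1.37 -0.    0.43] 18.1
foot top z 0.13028176458558144 exp 0.13051306336436722 1654 ((0.6144224405288696, 0.2809046804904938), 0.0219330545514822) tcp [0.61425713 0.2801397  0.34151306]
grip top 0.21835148371169627 exp 0.2185130633643672 ((0.61309814453125, 0.2802064120769501), 0.03702949732542038)
cheese (0.599, -0.028) [ 0.5985 -0.0273] 31 rms 0.0005530563816737886
cheese (0.464, -0.0185) [ 0.4642 -0.0175] 15 rms 0.00036306362925022447
cheese (0.6145, 0.28) [0.6131 0.2807] 50 rms 0.0009022894891931101
A 382 dent mm 4.952165560214578
B 116 dent mm 2.122542385140397
```

```bash
python3 -m jog '[[[0.001,-0.04,0],[0,0,0],10],[[0.002,-0.08,0],[0,0,0],10],[[0.003,-0.12,0],[0,0,0],10],[[0.004,-0.16,0],[0,0,0],10],[[0.005,-0.20,0],[0,0,0],10],[[0.006,-0.24,0],[0,0,0],10],[[0.007,-0.28,0],[0,0,0],10],[[0.008,-0.32,0],[0,0,0],10],[[0.009,-0.36,0],[0,0,0],10],[[0.010,-0.40,0],[0,0,0],10]]'
```

```text
time: 19.15
eef_pos: [0.6031, -0.1215, 0.3384]
tcp_rot: [[-1.0, -0.001, -0.004], [-0.001, 1.0, -0.002], [0.004, -0.002, -1.0]]
contact_force: [0.2, 0.3, -1.8]
finger_gap: 0.0267
```

```bash
python3 -m jog '[[[0.0015,-0.04,0],[0,0,0],10],[[0.0015,-0.08,0],[0,0,0],10],[[0.0015,-0.12,0],[0,0,0],10],[[0.0015,-0.143,0],[0,0,0],10],[[0.0015,-0.143,0],[0,0,0],10],[[0.0015,-0.143,0.03],[0,-0.1,0],10],[[0.0015,-0.143,0.05],[0,-0.1,0],10],[[0.0015,-0.143,0.05],[0,-0.1,0],10],[[0.0015,-0.143,0.05],[0,-0.1,0],10]]'; python3 look.py w13; python3 foot.py w13;python3 dent.py w13
```

```text
time: 20.05
eef_pos: [0.6012, -0.2637, 0.2872]
tcp_rot: [[-1.0, -0.001, -0.005], [-0.001, 1.0, -0.0], [0.005, -0.0, -1.0]]
contact_force: [-0.6, -0.8, -1.4]
finger_gap: 0.0268
[ 0.60119283 -0.26369026  0.28719126] [-0.41  0.62  0.28  1.23 -0.   -0.41] 20.05
foot top z 0.07606356516421157 exp 0.07619126310007637 1660 ((0.5994990468025208, -0.26269158720970154), 0.021851370111107826) tcp [ 0.60119283 -0.26369026  0.28719126]
grip top 0.16404605932002314 exp 0.16419126310007637 ((0.5991830825805664, -0.263704389333725), 0.037225186824798584)
cheese (0.599, -0.263) [ 0.6007 -0.2642] 50 rms 0.0010508232161306674
cheese (0.599, -0.028) [ 0.5981 -0.0288] 40 rms 0.0004394471713271028
cheese (0.464, -0.0185) [ 0.4637 -0.0197] 16 rms 0.0002914292162358931
B 558 dent mm 1.984732672266093
C 48 dent mm 11.090712578560897
```

```bash
python3 -m jog '[[[-0.0005,-0.001,0.01],[0,-0.25,0],10],[[-0.0005,-0.001,0.018],[0,-0.25,0],10],[[-0.0005,-0.001,0.025],[0,-0.25,0],10],[[-0.0005,-0.001,0.028],[0,-0.25,0],10],[[-0.0005,-0.001,0.028],[0,-0.25,0],10],[[-0.0005,-0.001,0.028],[0,-0.25,0],10]]'
```

```text
time: 20.7
eef_pos: [0.6022, -0.2651, 0.2608]
tcp_rot: [[-1.0, -0.001, 0.002], [-0.001, 1.0, -0.001], [-0.002, -0.001, -1.0]]
contact_force: [-0.6, -0.6, -1.8]
finger_gap: 0.0267
```

```bash
python3 -m jog '[[[0.0012,0.0005,0.001],[0,0.1,0],10],[[0.0012,0.0005,0.002],[0,0.1,0],10],[[0.0012,0.0005,0.0032],[0,0.1,0],10],[[0.0012,0.0005,0.0035],[0,0.1,0],10],[[0.0012,0.0005,0.0035],[0,0.1,0],10],[[0.0012,0.0005,0.0035],[0,0.1,0],10]]'; python3 -c "
from plant import *
print(get_state()['contact_force'])"
```

```text
time: 21.3
eef_pos: [0.601, -0.2646, 0.2573]
tcp_rot: [[-1.0, -0.001, 0.0], [-0.001, 1.0, -0.001], [-0.0, -0.001, -1.0]]
contact_force: [0.6, 0.9, -2.8]
finger_gap: 0.0268
[ 0.59421799  0.87287878 -2.78212747]
```

```bash
python3 -m jog '[[[0,0,0.0006],[0,0,0],10],[[0,0,0.0006],[0,0,0],10],[[0,0,0.0006],[0,0,0],10]]'; python3 look.py w14; python3 foot.py w14
```

```text
time: 21.6
eef_pos: [0.6011, -0.2646, 0.257]
tcp_rot: [[-1.0, -0.001, 0.001], [-0.001, 1.0, -0.002], [-0.001, -0.002, -1.0]]
contact_force: [-0.6, 0.2, -0.4]
finger_gap: 0.0268
[ 0.60111372 -0.26464843  0.2569851 ] [-0.41  0.64  0.23  1.16 -0.   -0.42] 21.6
foot top z 0.04583068763092962 exp 0.04598510288094811 1663 ((0.6007655262947083, -0.2642410099506378), 0.021903393790125847) tcp [ 0.60111372 -0.26464843  0.2569851 ]
grip top 0.1338385473239693 exp 0.13398510288094811 ((0.5997130870819092, -0.26471978425979614), 0.0370233990252018)
cheese (0.599, -0.263) [ 0.6008 -0.2642] 46 rms 0.0006915941272006071
cheese (0.599, -0.028) [ 0.5978 -0.029 ] 29 rms 0.00028352807168748447
```

```bash
python3 -m jog '[[[0,0,0],[0,0,0],32],[[0,0,0],[0,0,0],34],[[0,0,0],[0,0,0],36],[[0,0,0],[0,0,0],40],[[0,0,0],[0,0,0],50],[[0,0,0],[0,0,0],65],[[0,0,0],[0,0,0],80],[[0,0,0],[0,0,0],80]]'; python3 look.py w15; python3 foot.py w15
```

```text
time: 22.45
eef_pos: [0.6011, -0.2646, 0.2569]
tcp_rot: [[-1.0, -0.001, 0.001], [-0.001, 1.0, -0.002], [-0.001, -0.002, -1.0]]
contact_force: [0.4, 1.4, -0.4]
finger_gap: 0.0681
[ 0.60113818 -0.26460818  0.2569472 ] [-0.41  0.64  0.23  1.16 -0.   -0.42] 22.45
foot top z 0.045783633382269706 exp 0.045947200213234805 1709 ((0.6007123589515686, -0.2641211152076721), 0.02202620729804039) tcp [ 0.60113818 -0.26460818  0.2569472 ]
grip top 0.133581164501707 exp 0.1339472002132348 ((0.5938403606414795, -0.26464250683784485), 0.03548058122396469)
cheese (0.599, -0.263) [ 0.6005 -0.2641] 55 rms 0.0006924707439384269
cheese (0.599, -0.028) [ 0.5978 -0.0289] 29 rms 0.0003081149586923854
```

View pics/w15.png

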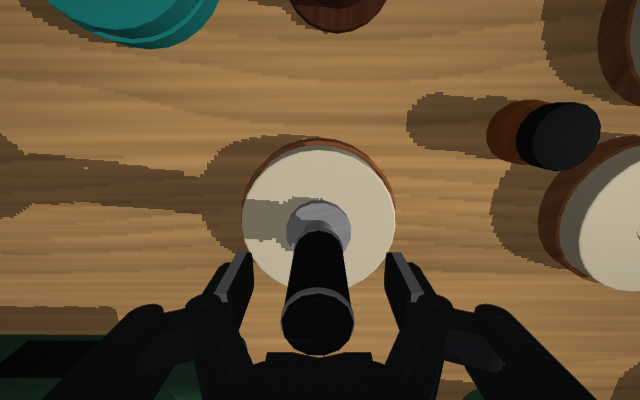

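Fingers are clear and the tester stands upright (foot centre at (319,230), top at (318,320)). Retract straight up.

```bash
python3 -m jog '[[[0,0,-0.01],[0,0,0],90],[[0,0,-0.03],[0,0,0],90],[[0,0,-0.06],[0,0,0],90],[[0,0,-0.10],[0,0,0],90],[[0,0,-0.14],[0,0,0],90],[[0,0,-0.14],[0,0,0],90],[[0,0,-0.14],[0,0,0],90],[[0,0,-0.14],[0,0,0],90]]'; python3 look.py w16
python3 - <<'E'
from h import *
z=np.load("pics/w16.npz");K,T=cam_T("wrist",z);P=cloud(K,T,z['d'])
b=(abs(P[...,0]-.6)<.05)&(abs(P[...,1]+.264)<.05)
for lo,hi in[(.043,.049),(.128,.14)]:
    Q=P[b&(P[...,2]>lo)&(P[...,2]<hi)];print(np.median(Q[:,2]),len(Q),cv2.minEnclosingCircle(Q[:,:2].astype(np.float32)))
for n in["scene","top"]:
    im,d=get_image(n);cv2.imwrite(f"pics/{n}9.png",im[:,:,::-1])
E
```

```text
time: 23.3
eef_pos: [0.6008, -0.2643, 0.3963]
tcp_rot: [[-1.0, -0.001, -0.001], [-0.001, 1.0, -0.001], [0.001, -0.001, -1.0]]
contact_force: [-0.4, 1.3, -0.5]
finger_gap: 0.0767
[ 0.60075469 -0.26427166  0.39625967] [-0.41  0.57  0.48  1.48 -0.   -0.42] 23.3
0.04571910127581161 552 ((0.6009358167648315, -0.2642265558242798), 0.022007789462804794)
0.1336363227776527 906 ((0.6009014844894409, -0.26441481709480286), 0.014677686616778374)
```

View pics/scene9.png

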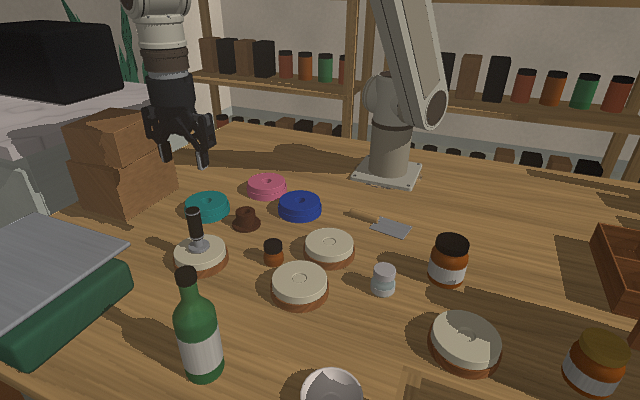

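Standing vertical, foot 2.7 mm above the top, jars in place; (195,230) shows it on cheese C, with the arm well clear.

```bash
python3 -c "
from plant import *
print(finish_job())"
```

```text
the job is handed in; nothing more can be done
None
```

I tested all four cheeses, left the tester standing by itself in the ripe one at about (0.600, −0.264), and handed the job in at about 23 s of the 64 s allowed.

| Cheese | Position (x, y), m | Dent measured from the camera depth, mm | Reading |
|---|---|---|---|
| C | (0.600, −0.264) | 11.0 | ripe |
| A | (0.613, 0.280) | 5.0 | half-ripe |
| B | (0.598, −0.028) | 2.0 | unripe |
| D | (0.464, −0.018) | 2.0 | unripe |

- **Pressing force:** the highest I read was about 6.5 N, which puts the pin roughly 1.5 mm back into the tester, well below the 7 mm limit.
- **Final check:** the foot's underside was about 2.7 mm above the cheese top. It was within about 1 mm of the cheese's centre, and the foot and top centres lined up within 0.2 mm. The gripper had pulled back about 140 mm.
- **Jars:** I saw no jar out of place in the last scene picture. That was by eye; I did not measure them again.
- **Disagreements:** none mattered. Cheese centres from different views differed by about 1–3 mm, except the first scene-camera estimate, which was up to about 24 mm off because its outline was poor; I did not use it. The force readings wavered by about 1 N.

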